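# Put the capped bottles back in the caddy

## Robot

A 7-joint arm with a two-finger parallel gripper is mounted at the origin on a cart in front of the work surface, level with it; the furniture and walls round the work are solid. World frame = base frame: x ahead of the robot, y to its left, z up, the work surface at z = 0. Lengths are in m, angles in rad, forces in N, time in s.
With the tool pointing down it reaches from about 0.425 to 0.925 m from the base axis. Payload 6.8 kg.
Tool frame: the origin (TCP) lies at the very end of the fingers, on their centre line; the grasp point (between the pads) lies 19 mm behind it; z points along the fingers, y is the line along which they close (so a half turn about z gives the same grasp; the last joint's range is limited). The gripper opens to 85 mm and grips with 20 to 120 N. Pads are 22 mm wide; open, the fingers measure 114 mm over their backs; the gripper's body (76 mm by 85 mm) begins 54 mm behind the grasp point. The pads swing forward as they close: fully open they stand 13 mm farther back than shut.
Start: joints at [-1.311, 0.477, 0.022, 1.555, -0.011, 1.109, -0.083], TCP at [0.243, 0.63, 0.231] pointing down, gripper open.
Joint ranges: [-2.96, 2.96], [-0.34, 2.1], [-1.41, 1.46], [0.24, 2.44], [-1.37, 4.51], [0.17, 1.92], [-2.96, 2.96]. Speed limits (rad/s): [2.39, 2.39, 3.14, 3.14, 3.14, 3.14, 3.14].

## Interface

Orientations are given as a unit quaternion [w, x, y, z].
In Python, from station import bot gives the robot as it stands. The module is installed in compiled form; this text tells all that it offers.
- The arm moves only by the shell command python3 -m jog 'ROWS' [OPENING] [FORCE]. ROWS is JSON, a list of rows, each a list of 4 numbers: the shift along the tool's x, y, z in cm, then the turn about the tool's z in rad. In form: [[x, y, z, spin], ...]. A call has 1 to 20 rows; each row is the pose to reach, as a shift and turn from the pose commanded when the call began, along the tool's axes at that moment; what a row does not reach only later rows make up. A row lasts 1/12 s, in which the tool goes at most 41.7 mm and 7.16 degrees, less where a joint would pass 70% of its speed; a pose out of reach is approached as far as the arm can. A call with a gripper value outside its range is refused whole. OPENING is the closure, from -1 (fully open) to 1 (shut), set as the call begins (- or left out, the last holds). The fingers move at their own pace and stop on an object; FORCE is the grip in N (left out, the last holds). Time passes only in rows, so rows that repeat a pose let the fingers close. It gives the time, the measured TCP pose, the force, the opening and the grip force at its end, in the units of the state.
- bot.get_obs(): the state, without advancing time (a new reading comes with each control period).
- bot.read_camera(name): name is "side" or "top" or "wrist"; returns a dict with "pixels" (384x512x3 uint8, red, green, blue), "depth" (384x512 float32, m along the optical axis (not along the pixel's ray), 0 where there is no reading), "fovy" (degrees; the focal length in pixels is half the picture's height over the tangent of half this angle, whatever the lens; pixels are square), "cx", "cy" (the principal point, pixels), "distortion" ([k1, k2, p1, p2, k3] as OpenCV has them; the pictures are not rectified), "pose" (4x4, takes a point from camera to world coordinates). Camera axes: x right, y down, z forward; pixel columns grow to the right and rows downward; lengths in m; the calibration is good to about 2 mm. A picture is of the moment at which its call begins.
- bot.hand_in(): hands the job in; it is judged then, once.
The state is a dict: "t": time; "q": joint angles; "joint_vel": joint speeds; "joint_torque": joint torques, N m; "eef_pos": TCP position; "tool_rot": TCP orientation; "contact_force": force on the tool from outside, world axes, zero at the start; "torque": the same for the moment, N m; "gripper_width": opening from 0.0 (shut) to 1.0 (fully open); "grasp_force": force on a finger pad.
Only numpy, scipy, OpenCV 4.12 (cv2) and the standard library are available. Lean on these libraries where they do the work, as an engineer would, in place of code of your own. Each camera call takes 0.05 s, during which the arm holds its last target. There are 200 camera calls.

## Task

Of the things standing in a row along the front edge of the worktop, put those with a screw cap back in the bottle caddy, each upright on the bottom of its own well: the tall white bottle in the large round well, the amber bottle in the smaller round well, and both little vials side by side in the oblong well (they may be carried together as a pair). Tip nothing over, and leave the open beaker and the white plunger standing where they are; the stock bottles at the back of the worktop stay there.

Things in the scene. Friction and masses are not known exactly. Their poses are not given: they have to be found in the camera images.
- large_bottle: Tall white round bottle with a red screw cap, 65 mm diameter, 160 mm high, 0.25 kg, straight sides up to 120 mm, standing upright in the row near the front edge (not the like ones at the back of the worktop). Origin: centre of its underside; z up along its axis.
- medium_bottle: Amber-brown round bottle with a label and a black screw cap, 52 mm diameter, 105 mm high, 0.12 kg, straight sides up to 75 mm, standing upright in the row near the front edge (not the like ones at the back of the worktop). Origin: centre of its underside; z up along its axis.
- vial_1: Small brown round vial with a blue screw cap, 27 mm diameter, 50 mm high, 30 g, straight sides up to 35 mm, standing upright in the front row beside vial_2 (axes about 28 mm apart, so that the two together measure 27 by 55 mm). Origin: centre of its underside; z up along its axis.
- vial_2: Small white round vial with a yellow screw cap, same size and weight as vial_1 and standing beside it. Origin: centre of its underside; z up along its axis.
- beaker: Small clear open beaker, 50 mm diameter, 58 mm high: a look-alike without a cap, to be left where it stands. Origin: centre of its underside.
- plunger: Small white plastic plunger, 17 mm diameter, 32 mm high, standing on its flange: a look-alike that is no vial, to be left where it stands. Origin: centre of its underside.
- caddy: Shallow aluminium tray, fixed, 112 mm (x) by 322 mm (y, over the end lugs), rim 16 mm high. It carries the three grey inserts in a row along its y, centres 96 mm apart, in changing order, tops 24 mm high. Origin: centre of its underside, at worktop height. The microtome to its left stands about 0.3 m high: swing between front row and caddy in front of it, not over it.
- insert_large: Grey insert in the caddy with a round well of 80 mm diameter, 16 mm deep, in its middle; its origin is the centre of its underside (4 mm above the worktop, 4 mm below the well's floor, 20 mm below its top face; the insert does not move). z is up, x is its 104 mm side (across the caddy), y its 94 mm side (along the row).
- insert_medium: Grey insert in the caddy with a round well of 64 mm diameter, 16 mm deep, in its middle; its origin is the centre of its underside (4 mm above the worktop, 4 mm below the well's floor, 20 mm below its top face; the insert does not move). z is up, x is its 104 mm side (across the caddy), y its 94 mm side (along the row).
- insert_oblong: Grey insert in the caddy with a rectangular well in its middle, 72 mm along x by 44 mm along y, 16 mm deep; its origin is the centre of its underside (4 mm above the worktop, 4 mm below the well's floor, 20 mm below its top face; the insert does not move). z is up, x is its 104 mm side (across the caddy), y its 94 mm side (along the row).
Mind the look-alikes: they are no part of the job. Leave any green, pink or yellow look-alike of the medium_bottle alone.

How it is judged:
By the outcome, as a careful person would: the job done as asked, in the order asked, and still so for the second after the job is handed in, with the robot touching nothing.
It also fails if it takes over 112 s, if anything falls off the work surface, if the arm or the gripper's body presses on something with over 40 N, if the wrist force passes 120 N, or if a joint passes its speed limit or range.

## Working session

There is one attempt and no reset: what is moved stays moved. The work goes in short steps, Python scripts to look and compute and a shell command to move; the robot and the scene stay as the last step left them, time stands still between calls to the robot, and variables do not carry over. Pictures are saved under pics/ and viewed, at most 14 in all, crops included, and the job is handed in when it is done.

```bash
mkdir -p pics
cat > h.py <<'E'
import numpy as np, cv2
from station import bot
def cam(n):
    c=bot.read_camera(n); h=c['pixels'].shape[0]; f=h/2/np.tan(np.radians(c['fovy'])/2)
    c['K']=np.array([[f,0,c['cx']],[0,f,c['cy']],[0,0,1]]); c['D']=np.array(c['distortion'],float); c['pose']=np.array(c['pose']); return c
def cloud(c):
    h,w=c['depth'].shape; u,v=np.meshgrid(np.arange(w),np.arange(h))
    p=cv2.undistortPoints(np.stack([u,v],-1).reshape(-1,1,2).astype(np.float64),c['K'],c['D']).reshape(h,w,2)
    z=c['depth']; P=np.stack([p[...,0]*z,p[...,1]*z,z],-1)@c['pose'][:3,:3].T+c['pose'][:3,3]
    P[z<=0]=np.nan; return P
E
python3 - <<'E'
from h import *
o=bot.get_obs(); print({k:np.round(v,3) for k,v in o.items()})
for n in ['side','top','wrist']:
    c=cam(n); cv2.imwrite(f'pics/{n}0.png',cv2.resize(c['pixels'][...,::-1],None,fx=1.5,fy=1.5)); np.savez(f'{n}0.npz',P=cloud(c),rgb=c['pixels']); print(n,c['pose'].round(3),c['fovy'],(c['depth']>0).mean())
E
```

```text
{'t': np.float64(0.0), 'q': array([-1.311,  0.478,  0.022,  1.556, -0.011,  1.109, -0.083]), 'joint_vel': array([-0.   , -0.   ,  0.001,  0.001,  0.003, -0.   ,  0.001]), 'joint_torque': array([-1.0000e-03, -5.9645e+01,  1.6080e+00, -2.8120e+01,  1.2000e-02,
        9.0000e-03,  0.0000e+00]), 'eef_pos': array([0.242, 0.629, 0.23 ]), 'tool_rot': array([-0.   ,  0.183,  0.983, -0.001]), 'contact_force': array([-0.206, -0.046, -0.8  ]), 'torque': array([0.001, 0.026, 0.024]), 'grasp_force': np.float64(0.0), 'gripper_width': np.float64(1.005)}
side [[ 0.972 -0.135  0.193  0.402]
 [-0.235 -0.619  0.749 -0.802]
 [ 0.018 -0.773 -0.634  0.772]
 [ 0.     0.     0.     1.   ]] 47.8778412641913 0.996185302734375
top [[-0.012 -0.982  0.191  0.46 ]
 [-1.     0.009 -0.015  0.082]
 [ 0.013 -0.191 -0.982  0.967]
 [ 0.     0.     0.     1.   ]] 57.74504817539401 0.9960479736328125
wrist [[ 0.36   0.897  0.257  0.177]
 [ 0.933 -0.345 -0.101  0.655]
 [-0.002  0.276 -0.961  0.373]
 [ 0.     0.     0.     1.   ]] 65.60357391784693 0.9960988362630209
```

View pics/top0.png

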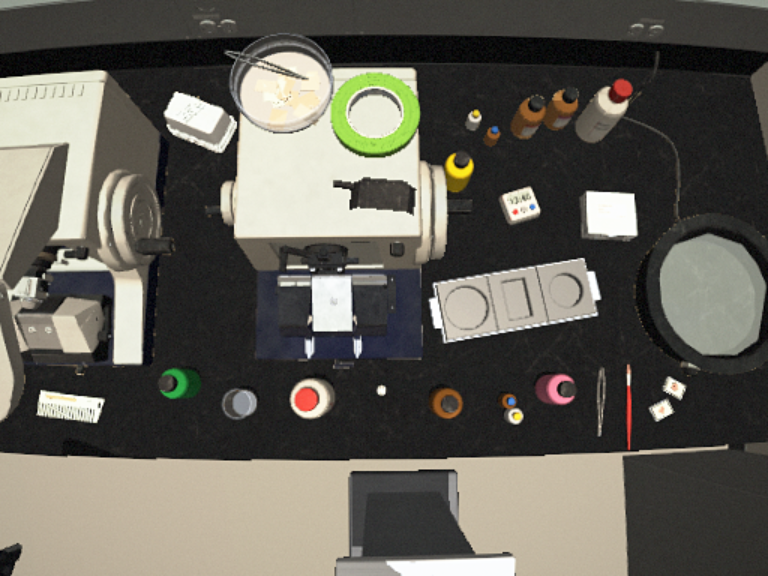

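View pics/side0.png

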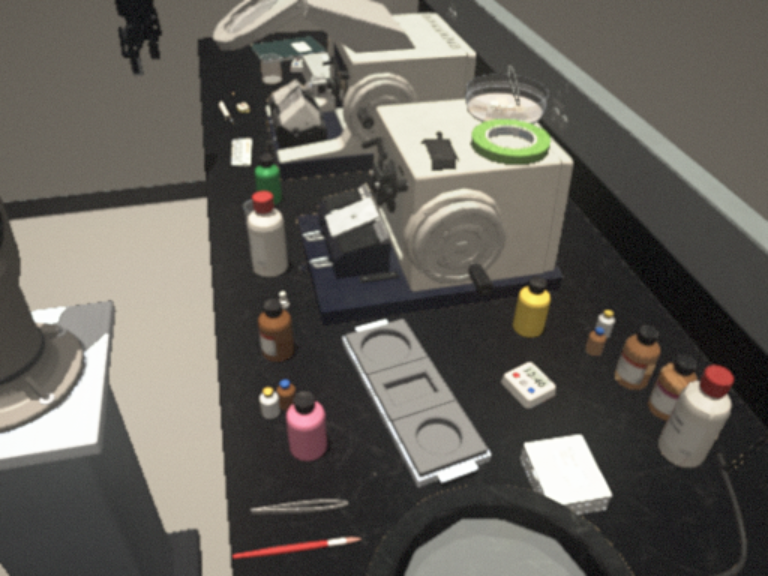

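The top view (768 px wide) shows the row, left to right: green bottle (180,383), beaker (240,403), white bottle (312,398), plunger (381,390), amber bottle (447,403), vials (510,402)/(514,416), pink bottle (557,389). In the caddy, the large well is at (467,308), the oblong at (515,298) and the medium at (567,290). The side view agrees. Next I measure.

Run:
```python
from h import *
D={n:np.load(n+'0.npz') for n in ['top','side']}
T=D['top']['P'];S=D['side']['P']
for nm,P in (('T',T),('S',S)):
    print(nm,'table z',np.nanmedian(P[...,2][(np.abs(P[...,2])<.015)]))
# rough xy from top
for n,(u,v) in dict(beaker=(240,403),large=(306,400),plunger=(381,390),amber=(449,403),v1=(510,401),v2=(514,415),pink=(567,389),green=(168,383)).items():
    p=T[int(v/1.5),int(u/1.5)]; print(n,p.round(3))
    for nm,P in (('T',T),('S',S)):
        m=(np.hypot(P[...,0]-p[0],P[...,1]-p[1])<.045)&(P[...,2]>.012)&(P[...,2]<.2)
        if n in('v1','v2'): m&=(np.hypot(P[...,0]-p[0],P[...,1]-p[1])<.016)
        q=P[m]
        if len(q)<5: continue
        zt=np.percentile(q[:,2],98); cap=q[q[:,2]>zt-.006]
        # circle fit of all side points
        hi=dict(large=.115,amber=.07,pink=.07,green=.07,beaker=.05).get(n,.034)
        s=q[q[:,2]<hi]
        from scipy.optimize import least_squares
        r0=dict(large=.0325,amber=.026,pink=.026,green=.026,beaker=.025,plunger=.0085).get(n,.0135)
        r=least_squares(lambda a:np.hypot(s[:,0]-a[0],s[:,1]-a[1])-r0,p[:2],loss='soft_l1',f_scale=.002)
        print('  ',nm,len(q),'top z',zt.round(4),'cap',((cap[:,:2].min(0)+cap[:,:2].max(0))/2).round(4),'fit',r.x.round(4),len(s),np.abs(r.fun).mean().round(4))
# caddy wells
for n,(u,v) in dict(large=(467,308),obl=(515,298),med=(567,290)).items():
    p=T[int(v/1.5),int(u/1.5)]; print(n,p.round(4))
for nm,P in (('T',T),('S',S)):
    m=(P[...,2]>.019)&(P[...,2]<.03)&(P[...,0]>.45)&(P[...,0]<.75)&(P[...,1]>-.35)&(P[...,1]<.02)
    n,l,st,_=cv2.connectedComponentsWithStats(m.astype(np.uint8)); k=1+np.argmax(st[1:,4])
    q=P[l==k]; print(nm,len(q),q[:,2].mean().round(4),cv2.minAreaRect(q[:,:2].astype(np.float32)*1000))
```

```text
T table z 8.287831321551753e-05
S table z 0.0013857905008385907
beaker [0.429 0.333 0.003]
   T 196 top z 0.0605 cap [0.4282 0.3246] fit [0.4297 0.3231] 120 0.0022
   S 62 top z 0.0613 cap [0.4169 0.3279] fit [0.4335 0.3237] 32 0.0016
large [0.438 0.191 0.158]
   T 635 top z 0.1623 cap [0.4394 0.1931] fit [0.4394 0.1931] 156 0.001
   S 1102 top z 0.1626 cap [0.442 0.191] fit [0.4414 0.1927] 725 0.0013
plunger [0.449 0.076 0.029]
   T 17 top z 0.0323 cap [0.4494 0.0759] fit [0.4568 0.0756] 17 0.0023
   S 25 top z 0.0335 cap [0.4518 0.0741] fit [0.4439 0.0714] 25 0.0019
amber [ 0.429 -0.033  0.104]
   T 374 top z 0.1065 cap [ 0.4281 -0.0356] fit [ 0.4277 -0.0355] 49 0.0002
   S 725 top z 0.1073 cap [ 0.4296 -0.036 ] fit [ 0.4294 -0.0348] 377 0.0008
v1 [ 0.428 -0.148  0.049]
   T 103 top z 0.0517 cap [ 0.4264 -0.1496] fit [ 0.4272 -0.1494] 26 0.0003
   S 165 top z 0.0518 cap [ 0.4298 -0.1518] fit [ 0.4297 -0.1493] 63 0.0006
v2 [ 0.404 -0.154  0.042]
   T 98 top z 0.0521 cap [ 0.4017 -0.1593] fit [ 0.4007 -0.16  ] 26 0.0007
   S 105 top z 0.0527 cap [ 0.4041 -0.1604] fit [ 0.4045 -0.1566] 15 0.0006
pink [ 0.447 -0.232  0.103]
   T 427 top z 0.1067 cap [ 0.4467 -0.2314] fit [ 0.4461 -0.2319] 127 0.0006
   S 927 top z 0.1069 cap [ 0.4489 -0.2342] fit [ 0.4488 -0.2331] 436 0.0006
green [0.463 0.428 0.104]
   T 450 top z 0.1076 cap [0.4621 0.4323] fit [0.4624 0.4337] 139 0.0007
   S 370 top z 0.1073 cap [0.4655 0.4308] fit [0.4664 0.4336] 182 0.0015
large [ 0.5986 -0.0857  0.0048]
obl [ 0.6169 -0.1769  0.0085]
med [ 0.6303 -0.2798  0.0078]
T 2327 0.0235 ((611.7471923828125, -177.6182861328125), (109.93653869628906, 288.0404052734375), 9.236759185791016)
S 3121 0.0245 ((611.97998046875, -170.9517059326172), (108.32038879394531, 302.89996337890625), 8.954609870910645)
```

```bash
cat >> h.py <<'E'
from scipy.spatial.transform import Rotation as R
def go(x,y,z,az,verbose=True):
    """cm shift in present tool axes and spin to put TCP at xyz with tool y at azimuth az (deg, as near as possible)"""
    o=bot.get_obs(); w,a,b,c=o['tool_rot']; M=R.from_quat([a,b,c,w]).as_matrix()
    d=M.T@(np.array([x,y,z])-o['eef_pos'])*100
    cur=np.degrees(np.arctan2(M[1,1],M[0,1])); s=-np.radians((az-cur+180)%360-180)
    print('t',round(float(o['t']),2),'pos',o['eef_pos'].round(4),'az',cur.round(1),'-> row',d.round(2),s.round(3))
E
python3 - <<'E'
from h import *
for nm in ['top','side']:
    P=np.load(nm+'0.npz')['P']
    C=np.array([.6118,-.1755]); a=np.radians(9.1); X=np.array([np.cos(a),np.sin(a)]);Y=np.array([-X[1],X[0]])
    d=P[...,:2]-C; l=np.stack([d@X,d@Y,P[...,2]],-1).reshape(-1,3); l=l[np.isfinite(l).all(1)]
    for n,y0 in (('large',.096),('obl',0),('med',-.096)):
        q=l[(abs(l[:,0])<.05)&(abs(l[:,1]-y0)<.045)]
        top=q[abs(q[:,2]-np.median(q[q[:,2]>.02,2]))<.003]; fl=q[q[:,2]<.013]
        mid=q[(q[:,2]<.02)]
        r=(mid[:,:2].min(0)+mid[:,:2].max(0))/2; e=np.ptp(mid[:,:2],axis=0)
        print(nm,n,'top',np.median(top[:,2]).round(4),'floor',np.median(fl[:,2]).round(4),'centre local',r.round(4),'ext',e.round(4),'world',(C+r[0]*X+r[1]*Y).round(4))
go(.4405,.193,.185,90)
E
```

```text
top large top 0.0236 floor 0.0077 centre local [0.0028 0.0965] ext [0.0907 0.0889] world [ 0.5993 -0.0798]
top obl top 0.0236 floor 0.0079 centre local [-0.0016  0.0012] ext [0.089  0.0874] world [ 0.6101 -0.1745]
top med top 0.0234 floor 0.0076 centre local [-0.0053 -0.0937] ext [0.0893 0.0854] world [ 0.6214 -0.2689]
side large top 0.0252 floor 0.0093 centre local [-0.0037  0.095 ] ext [0.0924 0.0829] world [ 0.5931 -0.0823]
side obl top 0.025 floor 0.0092 centre local [-0.0058 -0.0086] ext [0.0884 0.0658] world [ 0.6074 -0.1849]
side med top 0.0246 floor 0.0089 centre local [-0.0077 -0.096 ] ext [0.0846 0.0873] world [ 0.6194 -0.2715]
t 0.15 pos [0.2425 0.6294 0.2306] az 68.9 -> row [-34.17 -33.6    4.6 ] -0.368
```

```bash
python3 -m jog '[[-34.2,-33.6,0,-0.368],[-34.2,-33.6,0,-0.368],[-34.2,-33.6,0,-0.368],[-34.2,-33.6,0,-0.368],[-34.2,-33.6,0,-0.368],[-34.2,-33.6,0,-0.368],[-34.2,-33.6,0,-0.368],[-34.2,-33.6,0,-0.368],[-34.2,-33.6,0,-0.368],[-34.2,-33.6,0,-0.368],[-34.2,-33.6,0,-0.368],[-34.2,-33.6,0,-0.368],[-34.2,-33.6,0,-0.368],[-34.2,-33.6,0,-0.368],[-34.2,-33.6,0,-0.368],[-34.2,-33.6,0,-0.368]]' -1 40
python3 - <<'E'
from h import *
go(.4405,.193,.092,90)
c=cam('wrist'); P=cloud(c); print(c['pose'][:3,3].round(3))
cv2.imwrite('pics/w1.png',c['pixels'][...,::-1])
q=P[(np.hypot(P[...,0]-.44,P[...,1]-.193)<.045)&(P[...,2]>.14)&(P[...,2]<.175)]
print(len(q)); 
if len(q): print(q[:,2].max(),((q.max(0)+q.min(0))/2).round(4),np.ptp(q,axis=0))
E
```

```text
t: 1.48
eef_pos: [0.4404, 0.1948, 0.2312]
tool_rot: [-0.0, -0.001, 1.0, 0.0]
contact_force: [-0.4, -0.4, -0.8]
gripper_width: 1.001
grasp_force: 0.0
t 1.48 pos [0.4404 0.1948 0.2312] az 90.2 -> row [-0.02 -0.19 13.92] 0.003
[0.37  0.195 0.374]
1855
0.1622013008121098 [0.4381 0.1926 0.1512] [0.03561183 0.03564393 0.02207821]
```

View pics/w1.png

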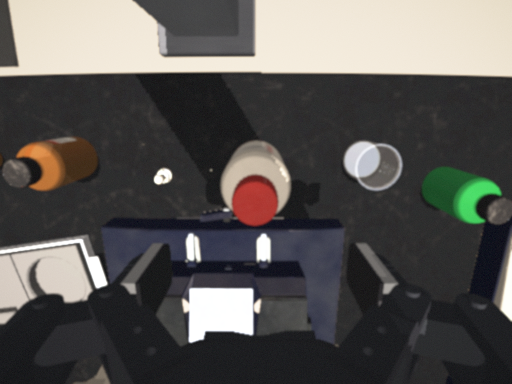

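The wrist view shows the bottle cap at (255,200), centred between the open fingers. Plunger (163,176) and beaker (372,165) are well clear. Descending.

```bash
python3 -m jog '[[0.1,-0.2,3,0],[0.1,-0.2,6,0],[0.1,-0.2,8.5,0],[0.1,-0.2,10.5,0],[0.1,-0.2,12,0],[0.1,-0.2,13,0],[0.1,-0.2,13.6,0],[0.1,-0.2,13.8,0],[0.1,-0.2,13.8,0]]' -1 40
python3 -m jog '[[0,0,0,0],[0,0,0,0],[0,0,0,0],[0,0,0,0],[0,0,0,0],[0,0,0,0],[0,0,0,0],[0,0,0,0],[0,0,0,0],[0,0,0,0]]' 1 40
```

```text
t: 2.28
eef_pos: [0.4401, 0.1918, 0.0934]
tool_rot: [0.0, -0.0, 1.0, 0.0]
contact_force: [-0.1, -0.7, 0.2]
gripper_width: 1.0
grasp_force: 0.0
t: 3.12
eef_pos: [0.4407, 0.1916, 0.0943]
tool_rot: [0.001, 0.0, 1.0, 0.001]
contact_force: [-1.5, -0.7, 6.8]
gripper_width: 0.752
grasp_force: 43.7
```

```bash
python3 -m jog '[[0,0,-0.5,0],[0,0,-2,0],[0,0,-4,0],[0,0,-7,0],[0,0,-10,0],[0,0,-13,0],[0,-2,-14,0],[0,-6,-14,0],[0,-10,-14,0],[0,-14,-14,0],[0,-18,-14,0],[0,-22,-14,0],[0,-26,-14,0],[0,-30,-14,0],[0,-33,-14,0],[0,-35,-14,0],[0,-36,-14,0],[0,-36,-14,0],[0,-36,-14,0]]'
python3 - <<'E'
from h import *
c=cam('wrist'); P=cloud(c); np.savez('w2.npz',P=P,rgb=c['pixels']); print(c['pose'][:3,3].round(3))
cv2.imwrite('pics/w2.png',c['pixels'][...,::-1])
go(.597,-.081,.12,90)
E
```

```text
t: 4.7
eef_pos: [0.4396, -0.1685, 0.2332]
tool_rot: [-0.0, 0.001, 1.0, 0.0]
contact_force: [-0.2, 1.1, -3.0]
gripper_width: 0.752
grasp_force: 45.1
[ 0.369 -0.168  0.376]
t 4.75 pos [ 0.4398 -0.1677  0.2332] az 90.0 -> row [-15.73   8.65  11.31] 0.001
```

View pics/w2.png

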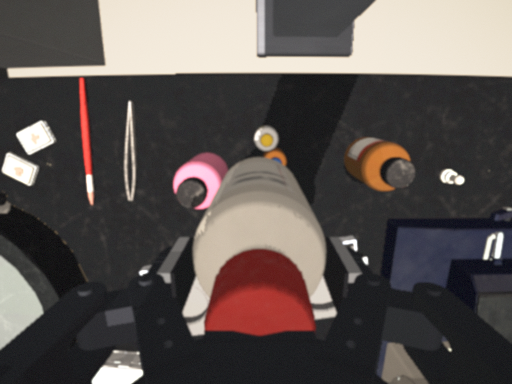

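The carried bottle fills the view, so this picture doesn't help locate the wells. I'll fit the well outlines from the first top and side clouds instead.

Run:
```python
from h import *
from scipy.optimize import least_squares
G={}
for nm in ['top','side']:
    P=np.load(nm+'0.npz')['P']; zt=.0235 if nm=='top' else .025
    for n,x,y,r0 in (('large',.597,-.081,.04),('obl',.612,-.1755,0),('med',.627,-.2705,.032)):
        d=np.hypot(P[...,0]-x,P[...,1]-y); 
        hole=(P[...,2]<zt-.004)&(d<.042); k,l,st,_=cv2.connectedComponentsWithStats(hole.astype(np.uint8),connectivity=4)
        m=(l==1+np.argmax(st[1:,4])).astype(np.uint8); ring=cv2.dilate(m,np.ones((3,3)))-m
        q=P[(ring>0)&(abs(P[...,2]-zt)<.0025)][:,:2]
        if r0:
            r=least_squares(lambda a:np.hypot(q[:,0]-a[0],q[:,1]-a[1])-a[2],[x,y,r0],loss='soft_l1',f_scale=.001); print(nm,n,len(q),r.x.round(4),np.abs(r.fun).mean().round(4))
        else: print(nm,n,len(q),cv2.minAreaRect((q*1000).astype(np.float32)))
```

```text
top large 96 [ 0.5963 -0.0825  0.0418] 0.0008
top obl 69 ((611.6142578125, -175.7248992919922), (78.66944885253906, 51.01612854003906), 9.04845142364502)
top med 80 [ 0.6266 -0.2714  0.0332] 0.001
side large 92 [ 0.5977 -0.0839  0.0413] 0.0011
side obl 98 ((612.7503662109375, -178.38507080078125), (78.47966003417969, 52.449615478515625), 8.786885261535645)
side med 87 [ 0.6281 -0.273   0.0333] 0.0009
```

```bash
python3 -m jog '[[-1,1,0,0],[-4,3,0,0],[-7,5,0,0],[-10,7,0,0],[-13,8.5,0,0],[-15,8.5,0,0],[-15.7,8.5,0,0],[-15.7,8.5,0,0],[-15.7,8.5,2,0],[-15.7,8.5,5,0],[-15.7,8.5,7.5,0],[-15.7,8.5,9,0],[-15.7,8.5,10,0],[-15.7,8.5,10,0],[-15.7,8.5,10,0]]'
python3 - <<'E'
from h import *
go(.597,-.083,.103,90)
D=cam('top');P=cloud(D)
q=P[(np.hypot(P[...,0]-.597,P[...,1]+.083)<.06)&(P[...,2]>.1)]
cv2.imwrite('pics/t3.png',D['pixels'][150:290,220:440][...,::-1].repeat(3,0).repeat(3,1))
S=cam('side');P=cloud(S); cv2.imwrite('pics/s3.png',S['pixels'][100:340,130:400][...,::-1].repeat(2,0).repeat(2,1))
from scipy.optimize import least_squares
for n,P in(('t',cloud(D)),('s',P)):
    s=P[(np.hypot(P[...,0]-.597,P[...,1]+.083)<.05)&(P[...,2]>.05)&(P[...,2]<.095)]
    if len(s)>20:
        r=least_squares(lambda a:np.hypot(s[:,0]-a[0],s[:,1]-a[1])-.0325,[.6,-.08],loss='soft_l1',f_scale=.001); print(n,len(s),r.x.round(4),np.abs(r.fun).mean())
E
```

```text
t: 6.0
eef_pos: [0.5966, -0.0836, 0.1336]
tool_rot: [-0.0, 0.0, 1.0, 0.0]
contact_force: [-0.2, -0.2, -1.2]
gripper_width: 0.753
grasp_force: 45.1
t 6.0 pos [ 0.5966 -0.0836  0.1336] az 90.0 -> row [-0.04  0.06  3.06] -0.0
t 73 [ 0.5939 -0.0831] 0.00021261129990322327
s 376 [ 0.596  -0.0822] 0.0008655337696091628
```

View pics/s3.png

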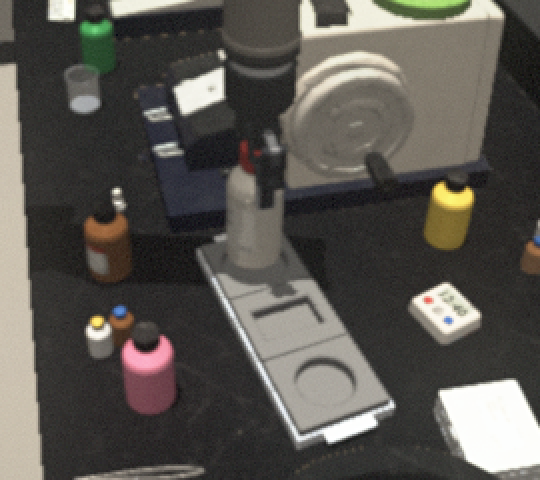

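The side crop shows the bottle upright in the gripper over the large well at (255,235). The fits put it about 2 mm short in x. I correct that and lower it.

```bash
python3 -m jog '[[-0.2,0,0.5,0],[-0.2,0,1.3,0],[-0.2,0,2.1,0],[-0.2,0,2.6,0],[-0.2,0,2.9,0],[-0.2,0,3.0,0],[-0.2,0,3.1,0],[-0.2,0,3.2,0],[-0.2,0,3.2,0]]'
```

```text
t: 6.85
eef_pos: [0.5989, -0.0836, 0.1025]
tool_rot: [-0.0, 0.0, 1.0, 0.0]
contact_force: [-5.5, 0.7, 9.2]
gripper_width: 0.75
grasp_force: 46.2
```

```bash
python3 -m jog '[[0,0,-0.1,0],[0,0,-0.1,0],[0,0,-0.1,0],[0,0,-0.1,0],[0,0,-0.1,0],[0,0,-0.1,0],[0,0,-0.1,0],[0,0,-2,0],[0,0,-5,0],[0,0,-8,0],[0,0,-10,0],[0,0,-11,0],[0,0,-11,0]]' -1
python3 - <<'E'
from h import *
go(.4285,-.035,.0,90)
S=cam('side');T=cam('top')
from scipy.optimize import least_squares
for n,P in(('t',cloud(T)),('s',cloud(S))):
    s=P[(np.hypot(P[...,0]-.597,P[...,1]+.083)<.05)&(P[...,2]>.05)&(P[...,2]<.115)]; c=P[(np.hypot(P[...,0]-.597,P[...,1]+.083)<.04)&(P[...,2]>.15)&(P[...,2]<.18)]
    r=least_squares(lambda a:np.hypot(s[:,0]-a[0],s[:,1]-a[1])-.0325,[.6,-.08],loss='soft_l1',f_scale=.001); print(n,len(s),r.x.round(4),'cap',np.median(c,0).round(4) if len(c) else 0,c[:,2].max() if len(c) else 0)
E
```

```text
t: 7.93
eef_pos: [0.6004, -0.0838, 0.2136]
tool_rot: [0.002, -0.0, 1.0, 0.0]
contact_force: [0.0, -0.0, -0.2]
gripper_width: 1.0
grasp_force: 0.0
t 7.93 pos [ 0.6004 -0.0838  0.2136] az 90.0 -> row [17.29  4.88 21.28] 0.0
t 127 [ 0.5968 -0.0833] cap [ 0.5915 -0.0818  0.1677] 0.17175914845631035
s 556 [ 0.5979 -0.0823] cap [ 0.5958 -0.0916  0.1677] 0.17165843491393573
```

The white bottle is seated: top at about 0.170 m, centred to within 1 mm. Next is the amber bottle.

```bash
python3 -m jog '[[3,0.9,0,0],[7,2,0,0],[11,3,0,0],[14,4,0,0],[16.5,4.7,0,0],[17.2,4.9,1,0],[17.2,4.9,4,0],[17.2,4.9,7,0],[17.2,4.9,10,0],[17.2,4.9,13,0],[17.2,4.9,15,0],[17.2,4.9,16.5,0],[17.2,4.9,17.2,0],[17.2,4.9,17.3,0],[17.2,4.9,17.3,0]]' -1 40
python3 -m jog '[[0,0,0,0],[0,0,0,0],[0,0,0,0],[0,0,0,0],[0,0,0,0],[0,0,0,0],[0,0,0,0],[0,0,0,0],[0,0,0,0],[0,0,0,0]]' 1 40
```

```text
t: 9.28
eef_pos: [0.4263, -0.0348, 0.0377]
tool_rot: [-0.001, -0.0, 1.0, -0.0]
contact_force: [-0.0, 0.4, -0.7]
gripper_width: 1.0
grasp_force: 0.0
t: 10.12
eef_pos: [0.4277, -0.0346, 0.0393]
tool_rot: [0.001, -0.0, 1.0, 0.0]
contact_force: [-0.4, -0.2, 5.3]
gripper_width: 0.599
grasp_force: 39.3
```

```bash
python3 -m jog '[[0,0,-0.5,0],[0,0,-2,0],[0,0,-5,0],[0,0,-8,0],[0,0,-11,0],[0,-2,-13.5,0],[0,-6,-14,0],[0,-10,-14,0],[-1,-14,-14,0],[-3,-18,-14,0],[-6,-21,-14,0],[-10,-23,-14,0],[-14,-23.8,-14,0],[-17,-23.8,-14,0],[-19,-23.8,-14,0],[-19.9,-23.8,-14,0],[-19.9,-23.8,-14,0],[-19.9,-23.8,-11,0],[-19.9,-23.8,-8,0],[-19.9,-23.8,-5,0]]'
python3 -m jog '[[0,0,1,0],[0,0,1.7,0],[0,0,2,0],[0,0,2,0],[0,0,2,0]]'
python3 - <<'E'
from h import *
go(.627,-.272,.047,90)
S=cam('side');T=cam('top'); cv2.imwrite('pics/s4.png',S['pixels'][100:380,130:440][...,::-1].repeat(2,0).repeat(2,1))
from scipy.optimize import least_squares
for n,P in(('t',cloud(T)),('s',cloud(S))):
    s=P[(np.hypot(P[...,0]-.627,P[...,1]+.272)<.045)&(P[...,2]>.034)&(P[...,2]<.06)]
    r=least_squares(lambda a:np.hypot(s[:,0]-a[0],s[:,1]-a[1])-.026,[.62,-.27],loss='soft_l1',f_scale=.001); print(n,len(s),r.x.round(4),np.abs(r.fun).mean())
E
```

```text
t: 11.78
eef_pos: [0.6245, -0.273, 0.0884]
tool_rot: [0.0, 0.0, 1.0, -0.0]
contact_force: [0.0, -0.3, -2.2]
gripper_width: 0.6
grasp_force: 40.7
t: 12.2
eef_pos: [0.6269, -0.2732, 0.0701]
tool_rot: [0.001, 0.0, 1.0, -0.0]
contact_force: [-0.2, -0.4, -1.9]
gripper_width: 0.6
grasp_force: 40.7
t 12.2 pos [ 0.6269 -0.2732  0.0701] az 90.0 -> row [-0.    0.12  2.31] -0.0
t 39 [ 0.6248 -0.2721] 0.0006537584346937141
s 182 [ 0.6271 -0.272 ] 0.0005770049532029612
```

View pics/s4.png

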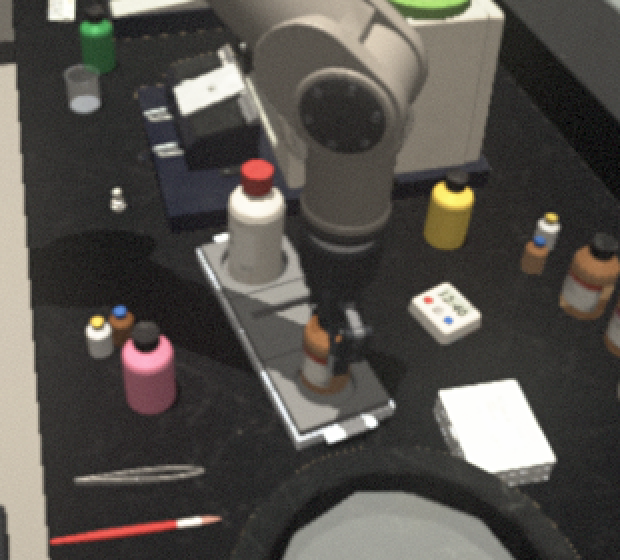

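The white bottle is seated at (258,235) and the amber bottle is held over the medium well at (327,355), about 1.4 mm short in x. Lowering.

```bash
python3 -m jog '[[-0.1,0,0.6,0],[-0.1,0,1.2,0],[-0.1,0,1.7,0],[-0.1,0,2,0],[-0.1,0,2.2,0],[-0.1,0,2.3,0],[-0.1,0,2.4,0],[-0.1,0,2.4,0]]'
```

```text
t: 12.97
eef_pos: [0.6268, -0.2723, 0.0474]
tool_rot: [-0.0, 0.0, 1.0, 0.001]
contact_force: [-10.4, 7.0, 26.4]
gripper_width: 0.599
grasp_force: 43.2
```

```bash
python3 -m jog '[[0,0,-0.1,0],[0,0,-0.1,0],[0,0,-0.1,0],[0,0,-0.1,0],[0,0,-0.1,0],[0,0,-0.1,0],[0,0,-0.1,0],[0,0,-0.1,0],[0,0,-2,0],[0,0,-5,0],[0,0,-8,0],[0,0,-11,0],[0,0,-14,0],[0,0,-15,0],[0,0,-15,0]]' -1
python3 - <<'E'
from h import *
S=cam('side');T=cam('top')
from scipy.optimize import least_squares
for n,P in(('t',cloud(T)),('s',cloud(S))):
    d=np.hypot(P[...,0]-.627,P[...,1]+.272)
    s=P[(d<.045)&(P[...,2]>.03)&(P[...,2]<.08)];c=P[(d<.04)&(P[...,2]>.09)&(P[...,2]<.13)]
    r=least_squares(lambda a:np.hypot(s[:,0]-a[0],s[:,1]-a[1])-.026,[.62,-.27],loss='soft_l1',f_scale=.001); print(n,len(s),r.x.round(4),'cap',np.median(c,0).round(4),c[:,2].max())
go(.4283,-.1494,.10,105)
E
```

```text
t: 14.22
eef_pos: [0.6288, -0.2736, 0.1978]
tool_rot: [0.003, 0.0, 1.0, -0.001]
contact_force: [0.4, 0.0, 0.5]
gripper_width: 0.998
grasp_force: 0.0
t 135 [ 0.6253 -0.271 ] cap [ 0.6241 -0.2676  0.1119] 0.1156569276757885
s 395 [ 0.6271 -0.2711] cap [ 0.6242 -0.2783  0.1115] 0.11762204151407574
t 14.32 pos [ 0.6268 -0.2722  0.1935] az 90.0 -> row [19.84 12.28  9.37] -0.261
```

The amber bottle is seated. For the vials, I narrow the fingers to clear the pink bottle and look with the wrist camera from above.

```bash
python3 -m jog '[[3,2,0,-0.1],[7,4.5,0,-0.2],[11,7,0,-0.3],[15,9.5,0,-0.32],[18,11.5,0,-0.32],[19.8,12.3,1,-0.32],[19.8,12.3,3,-0.32],[19.8,12.3,5,-0.32],[19.8,12.3,5,-0.32]]' -0.05 30
python3 - <<'E'
from h import *
c=cam('wrist');P=cloud(c); cv2.imwrite('pics/w5.png',c['pixels'][...,::-1])
T=cam('top');S=cam('side')
from scipy.optimize import least_squares
for n,P in(('w',P),('s',cloud(S)),('t',cloud(T))):
  for v,p in (('v1',(.428,-.149)),('v2',(.403,-.158))):
    d=np.hypot(P[...,0]-p[0],P[...,1]-p[1]); q=P[(d<.016)&(P[...,2]>.01)&(P[...,2]<.07)]
    if len(q)<10: continue
    zt=np.percentile(q[:,2],98); cp=q[q[:,2]>zt-.004]; s=q[(q[:,2]<.036)]
    r=least_squares(lambda a:np.hypot(s[:,0]-a[0],s[:,1]-a[1])-.0135,p,loss='soft_l1',f_scale=.001)
    print(n,v,len(q),zt.round(4),'cap',((cp.min(0)+cp.max(0))/2)[:2].round(4),'fit',r.x.round(4),len(s))
go(.4283,-.1494,.02,109)
E
```

```text
t: 15.07
eef_pos: [0.4252, -0.1481, 0.1404]
tool_rot: [-0.004, -0.16, 0.987, 0.001]
contact_force: [-0.4, 0.7, -0.4]
gripper_width: 0.527
grasp_force: 0.0
w v1 816 0.0509 cap [ 0.427  -0.1497] fit [ 0.4274 -0.1494] 250
w v2 953 0.0508 cap [ 0.4007 -0.1592] fit [ 0.402  -0.1588] 297
s v1 176 0.0517 cap [ 0.4296 -0.1508] fit [ 0.4296 -0.1495] 90
s v2 188 0.0522 cap [ 0.4034 -0.1594] fit [ 0.4037 -0.159 ] 98
t v1 76 0.0511 cap [ 0.4291 -0.1496] fit [ 0.4268 -0.1494] 39
t 15.22 pos [ 0.4288 -0.1498  0.144 ] az 108.3 -> row [1.00e-02 5.00e-02 1.24e+01] -0.012
```

View pics/w5.png

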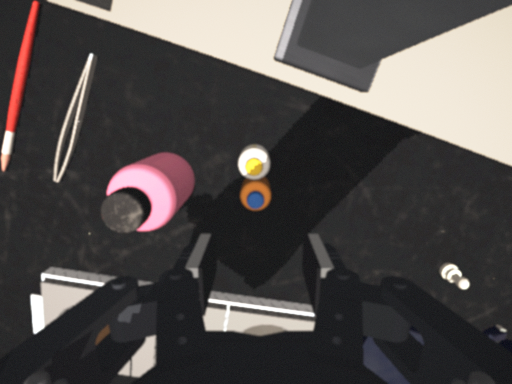

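The vials at (255,163) white and (256,195) brown line up with the gripper's centre line, and the pink bottle at (150,195) is clear of the fingers at (200,260)/(320,260). Descending on vial_1.

```bash
python3 -m jog '[[0,0,3,0],[0,0,6,0],[0,0,8.5,0],[0,0,10.5,0],[0,0,11.7,0],[0,0,12.3,0],[0,0,12.4,0],[0,0,12.4,0],[0,0,12.4,0]]'
python3 -m jog '[[0,0,0,0],[0,0,0,0],[0,0,0,0],[0,0,0,0],[0,0,0,0],[0,0,0,0],[0,0,0,0],[0,0,0,0]]' 1 25
```

```text
t: 15.97
eef_pos: [0.4299, -0.1499, 0.0212]
tool_rot: [0.001, -0.159, 0.987, -0.0]
contact_force: [0.2, -0.2, 0.1]
gripper_width: 0.526
grasp_force: 0.0
t: 16.63
eef_pos: [0.4299, -0.1498, 0.0212]
tool_rot: [0.001, -0.159, 0.987, -0.0]
contact_force: [-1.2, 0.2, 6.6]
gripper_width: 0.304
grasp_force: 24.5
```

```bash
python3 -m jog '[[0,0,-0.3,0],[0,0,-1.5,0],[0,0,-4,0],[0,0,-7,0],[0,0,-9,0],[0,0,-10,0],[0,0,-10,0]]'
python3 - <<'E'
from h import *
go(.6265,-.1745,.08,99)
E
```

```text
t: 17.22
eef_pos: [0.4305, -0.1498, 0.1223]
tool_rot: [0.002, -0.159, 0.987, -0.0]
contact_force: [-0.2, -0.5, -0.5]
gripper_width: 0.307
grasp_force: 24.7
t 17.22 pos [ 0.4305 -0.1498  0.1223] az 108.4 -> row [-17.81  -8.51   4.32] 0.163
```

```bash
python3 -m jog '[[-1,-0.5,0,0.02],[-4,-2,0,0.08],[-7.5,-3.6,0,0.16],[-11,-5.3,0,0.16],[-14.5,-7,0,0.16],[-17,-8.1,0,0.16],[-18,-8.5,0,0.16],[-18,-8.5,2,0.16],[-18,-8.5,4,0.16],[-18,-8.5,5,0.16],[-18,-8.5,5,0.16],[-18,-8.5,5,0.16]]'
python3 - <<'E'
from h import *
S=cam('side');T=cam('top');W=cam('wrist'); cv2.imwrite('pics/w6.png',W['pixels'][...,::-1]); cv2.imwrite('pics/s6.png',S['pixels'][160:340,180:380][...,::-1].repeat(3,0).repeat(3,1))
from scipy.optimize import least_squares
for n,P in(('t',cloud(T)),('s',cloud(S)),('w',cloud(W))):
    s=P[(np.hypot(P[...,0]-.627,P[...,1]+.1745)<.022)&(P[...,2]>.05)&(P[...,2]<.068)]
    if len(s)>5:
        r=least_squares(lambda a:np.hypot(s[:,0]-a[0],s[:,1]-a[1])-.0135,[.627,-.175],loss='soft_l1',f_scale=.001); print(n,len(s),r.x.round(4),np.abs(r.fun).mean())
go(.6278,-.1745,.029,99)
E
```

```text
t: 18.22
eef_pos: [0.626, -0.1738, 0.0688]
tool_rot: [-0.001, -0.08, 0.997, 0.0]
contact_force: [-0.1, 0.3, -0.3]
gripper_width: 0.307
grasp_force: 24.7
t 8 [ 0.5988 -0.1656] 0.0014141496967852716
s 51 [ 0.6241 -0.1723] 0.0007108942583923537
w 403 [ 0.6242 -0.1733] 0.00014105836044401925
t 18.37 pos [ 0.6274 -0.1739  0.0712] az 99.2 -> row [-0.03 -0.07  4.22] 0.003
```

View pics/w6.png

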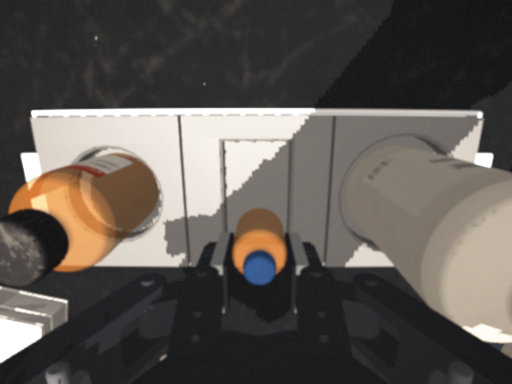

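View pics/s6.png

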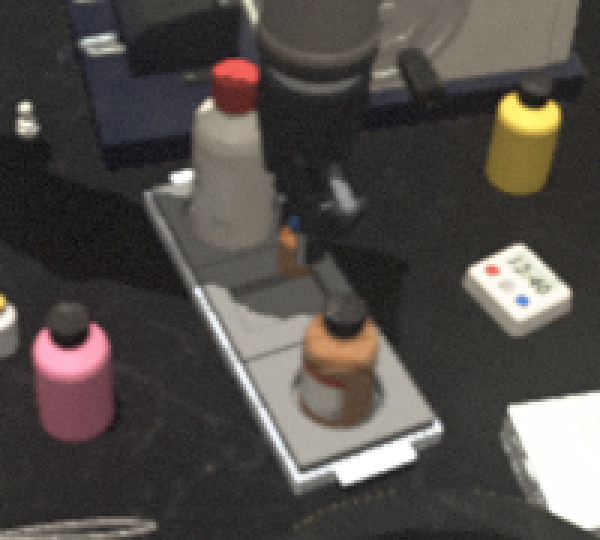

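The wrist view shows vial_1 at (260,240) between the fingers, over the far half of the oblong well. Both seated bottles stand upright with clearance. I nudge 2 mm further and lower it.

```bash
python3 -m jog '[[-0.2,-0.1,1,0],[-0.2,-0.1,2,0],[-0.2,-0.1,3,0],[-0.2,-0.1,3.6,0],[-0.2,-0.1,3.9,0],[-0.2,-0.1,4.1,0],[-0.2,-0.1,4.2,0],[-0.2,-0.1,4.2,0],[-0.2,-0.1,4.2,0]]'
```

```text
t: 19.12
eef_pos: [0.6281, -0.1741, 0.0293]
tool_rot: [-0.001, -0.08, 0.997, 0.001]
contact_force: [-5.0, 1.6, 11.4]
gripper_width: 0.305
grasp_force: 25.9
```

Seated with 11 N contact. Opening to about 45 mm and lifting.

```bash
python3 -m jog '[[0,0,-0.1,0],[0,0,-0.1,0],[0,0,-0.1,0],[0,0,-0.1,0],[0,0,-0.1,0],[0,0,-0.1,0],[0,0,-1,0],[0,0,-3,0],[0,0,-6,0],[0,0,-9,0],[0,0,-11,0],[0,0,-12,0],[0,0,-12,0]]' -0.05
python3 - <<'E'
from h import *
go(.4035,-.159,.14,110)
P=cloud(cam('wrist')); q=P[(np.hypot(P[...,0]-.625,P[...,1]+.175)<.03)&(P[...,2]>.03)&(P[...,2]<.07)]
from scipy.optimize import least_squares
s=q[q[:,2]<.042]
print(len(q),len(s)); r=least_squares(lambda a:np.hypot(s[:,0]-a[0],s[:,1]-a[1])-.0135,[.627,-.175],loss='soft_l1',f_scale=.001); c=q[q[:,2]>.052];print(r.x.round(4),c.mean(0).round(4),np.percentile(q[:,2],98))
E
```

```text
t: 20.2
eef_pos: [0.6303, -0.1747, 0.1512]
tool_rot: [0.002, -0.08, 0.997, -0.0]
contact_force: [0.0, -1.2, 0.2]
gripper_width: 0.528
grasp_force: 0.0
t 20.2 pos [ 0.6303 -0.1747  0.1512] az 99.2 -> row [22.14  5.17  1.01] -0.189
775 97
[ 0.6255 -0.1735] [ 0.6243 -0.1737  0.0574] 0.05883456846633233
```

vial_1 stands on the well floor with its top at 0.0588 m. Now vial_2.

```bash
python3 -m jog '[[3,0.7,0,-0.05],[7,1.6,0,-0.12],[11,2.5,0,-0.19],[15,3.5,0,-0.19],[19,4.4,0,-0.19],[21.5,5,0,-0.19],[22.2,5.2,1,-0.19],[22.2,5.2,1,-0.19],[22.2,5.2,1,-0.19],[22.2,5.2,1,-0.19]]'
python3 - <<'E'
from h import *
W=cam('wrist');P=cloud(W)
q=P[(np.hypot(P[...,0]-.402,P[...,1]+.159)<.02)&(P[...,2]>.01)&(P[...,2]<.07)];s=q[q[:,2]<.036]
from scipy.optimize import least_squares
r=least_squares(lambda a:np.hypot(s[:,0]-a[0],s[:,1]-a[1])-.0135,[.402,-.159],loss='soft_l1',f_scale=.001); print(r.x.round(4),len(s),np.percentile(q[:,2],98))
go(r.x[0],r.x[1],.0215,110)
E
```

```text
t: 21.08
eef_pos: [0.4023, -0.1584, 0.1381]
tool_rot: [-0.0, -0.175, 0.985, -0.0]
contact_force: [-0.7, -0.1, -0.5]
gripper_width: 0.525
grasp_force: 0.0
[ 0.4005 -0.1595] 283 0.05070416513969056
t 21.13 pos [ 0.4026 -0.1584  0.1382] az 110.1 -> row [ 0.23 -0.02 11.67] 0.002
```

```bash
python3 -m jog '[[0.1,0,3,0],[0.1,0,6,0],[0.1,0,8.5,0],[0.1,0,10.3,0],[0.1,0,11.3,0],[0.1,0,11.7,0],[0.1,0,11.7,0],[0.1,0,11.7,0]]'
python3 -m jog '[[0,0,0,0],[0,0,0,0],[0,0,0,0],[0,0,0,0],[0,0,0,0],[0,0,0,0],[0,0,0,0],[0,0,0,0]]' 1 25
python3 -m jog '[[0,0,-0.3,0],[0,0,-1.5,0],[0,0,-4,0],[0,0,-7,0],[0,0,-9,0],[0,0,-10,0],[0,0,-10,0]]'
python3 - <<'E'
from h import *
go(.5975,-.1795,.08,99)
E
```

```text
t: 21.8
eef_pos: [0.4012, -0.159, 0.0218]
tool_rot: [0.0, -0.174, 0.985, -0.0]
contact_force: [0.2, -0.7, -0.5]
gripper_width: 0.526
grasp_force: 0.0
t: 22.47
eef_pos: [0.4014, -0.159, 0.0223]
tool_rot: [0.001, -0.174, 0.985, -0.0]
contact_force: [-0.7, 0.4, 7.5]
gripper_width: 0.304
grasp_force: 25.2
t: 23.05
eef_pos: [0.4019, -0.159, 0.1236]
tool_rot: [0.002, -0.174, 0.985, -0.0]
contact_force: [0.7, -0.4, -0.8]
gripper_width: 0.304
grasp_force: 24.7
t 23.05 pos [ 0.4019 -0.159   0.1236] az 110.1 -> row [-17.65  -8.63   4.46] 0.193
```

```bash
python3 -m jog '[[-1,-0.5,0,0.02],[-4,-2,0,0.1],[-7.5,-3.6,0,0.19],[-11,-5.3,0,0.19],[-14.5,-7,0,0.19],[-17,-8.3,0,0.19],[-17.7,-8.6,0,0.19],[-17.7,-8.6,2,0.19],[-17.7,-8.6,4,0.19],[-17.7,-8.6,4.5,0.19],[-17.7,-8.6,4.5,0.19],[-17.7,-8.6,4.5,0.19]]'
python3 - <<'E'
from h import *
from scipy.optimize import least_squares
W=cam('wrist'); P=cloud(W); cv2.imwrite('pics/w7.png',W['pixels'][...,::-1])
for n,p,zl,zh in (('v1',(.6255,-.1735),.028,.042),('v2',(.596,-.179),.058,.09)):
    s=P[(np.hypot(P[...,0]-p[0],P[...,1]-p[1])<.018)&(P[...,2]>zl)&(P[...,2]<zh)]
    if len(s)>5:
        r=least_squares(lambda a:np.hypot(s[:,0]-a[0],s[:,1]-a[1])-.0135,p,loss='soft_l1',f_scale=.001); print(n,len(s),r.x.round(4),np.abs(r.fun).mean())
go(.5965,-.1795,.0303,99)
E
```

```text
t: 24.05
eef_pos: [0.5957, -0.1789, 0.0758]
tool_rot: [-0.001, -0.08, 0.997, 0.0]
contact_force: [0.9, -0.1, 0.0]
gripper_width: 0.305
grasp_force: 24.7
v2 1575 [ 0.5942 -0.1783] 0.0007259298483299957
t 24.1 pos [ 0.5963 -0.1791  0.0766] az 99.1 -> row [-0.01 -0.04  4.63] 0.003
```

View pics/w7.png

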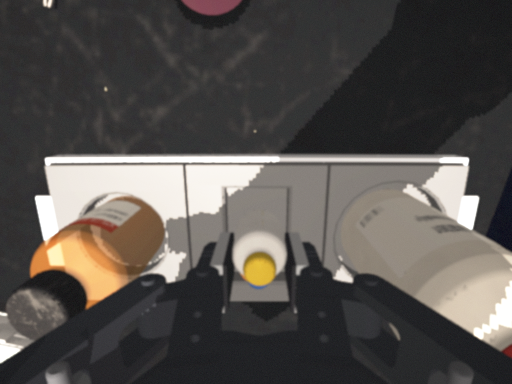

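vial_2 at (260,255) is over the near half of the well and clear of the wall, 31 mm from vial_1's axis. Lowering.

```bash
python3 -m jog '[[-0.1,0,1,0],[-0.1,0,2,0],[-0.1,0,3,0],[-0.1,0,3.9,0],[-0.1,0,4.3,0],[-0.1,0,4.5,0],[-0.1,0,4.6,0],[-0.1,0,4.6,0],[-0.1,0,4.6,0]]'
```

```text
t: 24.85
eef_pos: [0.5971, -0.1788, 0.0304]
tool_rot: [0.0, -0.08, 0.997, 0.0]
contact_force: [-1.8, 0.3, 1.1]
gripper_width: 0.31
grasp_force: 24.9
```

```bash
python3 -m jog '[[0,0,0,0],[0,0,0,0],[0,0,0,0],[0,0,0,0],[0,0,0,0],[0,0,0,0],[0,0,-1,0],[0,0,-3,0],[0,0,-6,0],[0,0,-9,0],[0,0,-12,0],[0,0,-14,0],[2,0,-16,0],[6,0,-18,0],[10,0,-18,0],[14,0,-18,0],[14,0,-18,0],[14,0,-18,0]]' -0.05
python3 - <<'E'
from h import *
from scipy.optimize import least_squares
S=cam('side');W=cam('wrist'); cv2.imwrite('pics/end.png',np.hstack([S['pixels'][90:330,130:380].repeat(2,0).repeat(2,1)[:,:, ::-1],cv2.resize(W['pixels'],(300,480))[...,::-1]]))
P=cloud(W)
for n,p in (('v1',(.6255,-.1735)),('v2',(.595,-.179))):
    q=P[(np.hypot(P[...,0]-p[0],P[...,1]-p[1])<.016)&(P[...,2]>.026)&(P[...,2]<.075)];s=q[q[:,2]<.043]; c=q[q[:,2]>.053]
    r=least_squares(lambda a:np.hypot(s[:,0]-a[0],s[:,1]-a[1])-.0135,p,loss='soft_l1',f_scale=.001); print(n,r.x.round(4),'cap',c.mean(0).round(4),np.percentile(q[:,2],98).round(4))
print(bot.get_obs()['eef_pos'])
E
```

```text
t: 26.35
eef_pos: [0.4567, -0.2013, 0.211]
tool_rot: [0.0, -0.079, 0.997, 0.001]
contact_force: [1.0, 1.1, 0.4]
gripper_width: 0.526
grasp_force: 0.0
v1 [ 0.6257 -0.1737] cap [ 0.6235 -0.1739  0.0573] 0.0589
v2 [ 0.595  -0.1781] cap [ 0.5934 -0.1782  0.0572] 0.0586
[ 0.46004253 -0.20063735  0.2111035 ]
```

View pics/end.png

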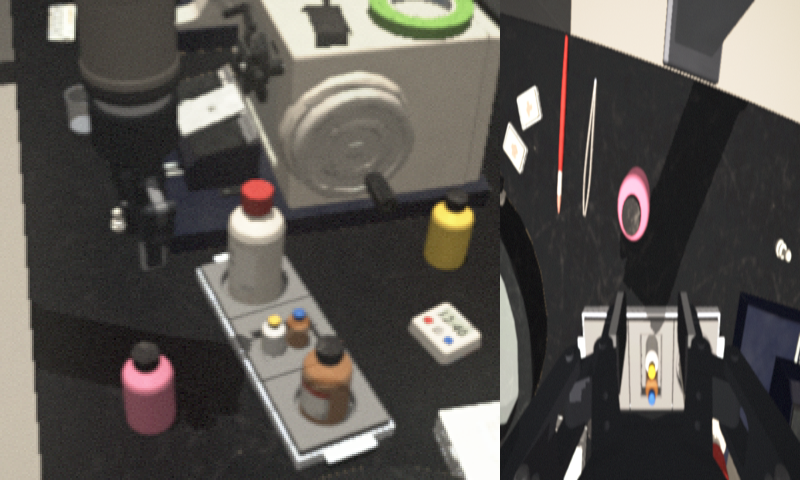

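All four stand upright in their wells: white bottle (257,250), vials (273,335)/(298,327), amber bottle (327,385). The beaker (78,110), plunger (118,220) and pink bottle (150,390) haven't moved, and the gripper is clear.

```bash
python3 -c "
from station import bot
print(bot.hand_in())"
```

```text
the job is handed in; nothing more can be done
None
```

The white bottle, the amber bottle and both vials stand upright in their wells, the beaker and plunger were left where they were, and the job is handed in after about 26 s of robot time.

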